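# Put the piled calibration weights away in their cases

## Task

The check of the balance is over and the five disc weights still stand in two piles on the bench. Take the piles apart and put each weight away in its own open round case, the one whose bore fits it (silvery and dark steel weights have black cases, brass ones wooden cases), knob up and right down on the lined floor. Lower the weights in, do not drop them, and leave the cases standing open on the bench (their lids, piled on the blue box at the back, are not needed).

Things in the scene. Friction and masses are not known exactly. Their poses are not given: they have to be found in the camera images.
- weight_66: silvery steel disc weight, 66 mm in diameter, 22 mm high, plus a knob 13 mm in diameter and 14 mm high on top (grip its straight upper 10 mm). A recess below, 19 mm wide, 15.5 mm deep, fits over the knob of the weight it stands on: a pile rises 22 mm per weight. About 0.5 kg. Origin: centre of the underside; z up; round, yaw means nothing
- case_66: open round black plastic case, blue lining, loose on the bench, 88 mm across the rim, 20 mm high. The bore narrows from 78 mm at the rim to 72 mm at the floor, 5 mm above the underside. It fits the 66 mm steel weight, whose disc then stands 7 mm above the rim. Origin: centre of the underside; z up; round, yaw means nothing
- weight_56: golden brass disc weight, 56 mm in diameter, 22 mm high, plus a knob 13 mm in diameter and 14 mm high on top (grip its straight upper 10 mm). A recess below, 19 mm wide, 15.5 mm deep, fits over the knob of the weight it stands on: a pile rises 22 mm per weight. About 0.5 kg. Origin: centre of the underside; z up; round, yaw means nothing
- case_56: open round wooden case, green lining, loose on the bench, 78 mm across the rim, 20 mm high. The bore narrows from 68 mm at the rim to 62 mm at the floor, 5 mm above the underside. It fits the 56 mm brass weight, whose disc then stands 7 mm above the rim. Origin: centre of the underside; z up; round, yaw means nothing
- weight_46: dark grey steel disc weight, 46 mm in diameter, 22 mm high, plus a knob 13 mm in diameter and 14 mm high on top (grip its straight upper 10 mm). A recess below, 19 mm wide, 15.5 mm deep, fits over the knob of the weight it stands on: a pile rises 22 mm per weight. Under 0.3 kg. Origin: centre of the underside; z up; round, yaw means nothing
- case_46: open round black plastic case, blue lining, loose on the bench, 68 mm across the rim, 20 mm high. The bore narrows from 58 mm at the rim to 52 mm at the floor, 5 mm above the underside. It fits the 46 mm steel weight, whose disc then stands 7 mm above the rim. Origin: centre of the underside; z up; round, yaw means nothing
- weight_36: golden brass disc weight, 36 mm in diameter, 22 mm high, plus a knob 13 mm in diameter and 14 mm high on top (grip its straight upper 10 mm). A recess below, 19 mm wide, 15.5 mm deep, fits over the knob of the weight it stands on: a pile rises 22 mm per weight. Under 0.3 kg. Origin: centre of the underside; z up; round, yaw means nothing
- case_36: open round wooden case, green lining, loose on the bench, 58 mm across the rim, 20 mm high. The bore narrows from 48 mm at the rim to 42 mm at the floor, 5 mm above the underside. It fits the 36 mm brass weight, whose disc then stands 7 mm above the rim. Origin: centre of the underside; z up; round, yaw means nothing
- weight_26: silvery steel disc weight, 26 mm in diameter, 22 mm high, plus a knob 13 mm in diameter and 14 mm high on top (grip its straight upper 10 mm). A recess below, 19 mm wide, 15.5 mm deep, fits over the knob of the weight it stands on: a pile rises 22 mm per weight. Under 0.3 kg. Origin: centre of the underside; z up; round, yaw means nothing
- case_26: open round black plastic case, blue lining, loose on the bench, 48 mm across the rim, 20 mm high. The bore narrows from 38 mm at the rim to 32 mm at the floor, 5 mm above the underside. It fits the 26 mm steel weight, whose disc then stands 7 mm above the rim. Origin: centre of the underside; z up; round, yaw means nothing
Things that resemble listed ones, but are neither listed nor needed, are in the scene too. Leave any red look-alike of the case_46 alone.

How it is judged:
By the outcome, as a careful person would: the job done as asked, in the order asked, and still so for the second after the job is handed in, with the robot touching nothing.
It also fails if it takes over 128 s, if anything falls off the work surface, if the arm or the gripper's body presses on something with over 40 N, if the wrist force passes 120 N, or if a joint passes its speed limit or range.

## Robot

A 7-joint arm with a two-finger parallel gripper is mounted at the origin on a cart in front of the work surface, level with it; the furniture and walls round the work are solid. World frame = base frame: x ahead of the robot, y to its left, z up, the work surface at z = 0. Lengths are in m, angles in rad, forces in N, time in s.
With the tool pointing down it reaches from about 0.4 to 0.85 m from the base axis. Payload 4.4 kg.
Tool frame: the origin (TCP) lies on the centre line of the jaws, within the pads' length; the fingertips stand 8 mm ahead of it and the grasp point (between the pads) lies 11 mm behind it (manip.tip_extent is the z of the fingertips in the tool frame, in m); z points along the fingers, y is the line along which they close (so a half turn about z gives the same grasp; the last joint's range is limited). The gripper opens to 94 mm and grips with 3 to 60 N. Pads are 16 mm wide; open, the fingers measure 119 mm over their backs; the gripper's body (75 mm by 177 mm) begins 78 mm behind the grasp point.
Start: joints at [1.138, 0.628, 0.038, 1.517, -0.027, 0.996, -0.02], TCP at [0.233, -0.607, 0.213] pointing down, gripper open.
Joint ranges: [-3.06, 3.06], [-0.37, 2.12], [-1.25, 1.32], [0.18, 2.47], [-1.1, 4.24], [0.23, 1.98], [-2.94, 2.94]. Speed limits (rad/s): [2.57, 2.57, 3.14, 3.14, 3.14, 3.14, 3.14].

## Interface

Orientations are given as a unit quaternion [w, x, y, z].
In Python, from rig import sense, optics, close_job, manip gives the robot as it stands.
- The arm moves only by the tool arm_command, never from a script. Its argument "targets" is a list that holds one entry, the list of rows, each a list of 7 numbers: the turn, a rotation vector about the tool's x, y, z as a fraction of full scale, then the shift along the tool's x, y, z as a fraction of full scale, then the finger opening in mm, from 0 to 94. In form: [[[rx, ry, rz, x, y, z, gripper], ...]]. A call has 1 to 10 rows; each row is the pose to reach, as a shift and turn from the pose commanded when the call began, along the tool's axes at that moment; what a row does not reach only later rows make up. Full scale, the value 1, is 10 cm for a shift and pi/4 rad for a turn. A row lasts 1/8 s, in which the tool goes at most 62.5 mm and 10.7 degrees, less where a joint would pass 70% of its speed; a pose out of reach is approached as far as the arm can. A call with a number of a shift or a turn outside -1 to 1 is refused whole. A call with a gripper value outside its range is refused whole. The fingers move at their own pace and stop on an object; "squeeze" is the grip in N (left out, the last holds). Time passes only in rows, so rows that repeat a pose let the fingers close. It gives the time, the measured TCP pose, the force, the opening and the grip force at its end, in the units of the state.
- sense(): the state, without advancing time (a new reading comes with each control period).
- optics.read_camera(name): name is "scene" or "top"; returns (picture, depth): 384x512x3 uint8, blue, green, red; 384x512 float32, m along the optical axis (not along the pixel's ray), 0 where there is no reading.
- optics.get_calibration(name): a dict with "camera_matrix" (3x3 intrinsics, pixels), "origin" and "orientation" of the camera in the world. Camera axes: x right, y down, z forward; pixel columns grow to the right and rows downward; lengths in m; the calibration is good to about 2 mm. A picture is of the moment at which its call begins. get_calibration takes no time and is no camera call.
- close_job(): hands the job in; it is judged then, once.
The state is a dict: "clock": time; "joint_positions": joint angles; "dq": joint speeds; "joint_torque": joint torques, N m; "tcp_pos": TCP position; "tcp_rot": TCP orientation; "wrist_force": force on the tool from outside, world axes, zero at the start; "moment": the same for the moment, N m; "width": finger opening in m; "grasp_force": force on a finger pad.
Only numpy, scipy, OpenCV 4.12 (cv2) and the standard library are available. Lean on these libraries where they do the work, as an engineer would, in place of code of your own. Each camera call takes 0.05 s, during which the arm holds its last target. There are 200 camera calls.

## Working session

There is one attempt and no reset: what is moved stays moved. The work goes in short steps, Python scripts to look and compute and a tool call to move; the robot and the scene stay as the last step left them, time stands still between calls to the robot, and variables do not carry over. Pictures are saved under pics/ and viewed, at most 14 in all, crops included, and the job is handed in when it is done.

Besides the shell and the picture viewer there is one more tool, called after "Call:" as a command line: name --argument value ..., lists and objects as JSON in quotes. arm_command: Moves the arm, as the interface text tells. Its arguments: {"type":"object","properties":{"targets":{"type":"array","items":{"type":"array","items":{"type":"array","items":{"type":"number"}}}},"squeeze":{"type":"number"}},"required":["targets"]}

```bash
ls; mkdir -p pics; python3 - <<'E'
from rig import sense, optics, manip
import cv2,numpy as np
print(sense()); print(manip.tip_extent)
for n in("top","scene"):
    p,d=optics.read_camera(n); cv2.imwrite(f"pics/{n}0.png",p); np.save(f"{n}0.npy",d)
    print(n,optics.get_calibration(n))
E
```

```text
pics
{'clock': 0.0, 'joint_positions': array([ 1.13816895,  0.62929885,  0.0384561 ,  1.518313  , -0.02699868,
        0.99627317, -0.02000354]), 'dq': array([-0.00031581, -0.00019965, -0.00179981,  0.00117787,  0.00253394,
        0.00259136, -0.00022137]), 'joint_torque': array([ 6.94239043e-04, -5.49724460e+01,  1.14374321e+00, -1.86628211e+01,
       -5.20217337e-02,  2.35281122e-02,  2.07308749e-04]), 'tcp_pos': array([ 0.23292681, -0.60617606,  0.21260258]), 'tcp_rot': array([-8.69365371e-04,  9.83227610e-01,  1.82380590e-01, -1.76036880e-04]), 'wrist_force': array([ 0.28183783, -0.19674248, -0.95140307]), 'moment': array([ 0.00913925,  0.00501432, -0.05449282]), 'grasp_force': 0.0, 'width': 0.0942999278842079}
0.008
top {'camera_matrix': array([[474.15147707,   0.        , 256.04374693],
       [  0.        , 474.15147707, 187.81787389],
       [  0.        ,   0.        ,   1.        ]]), 'origin': array([ 0.28367621, -0.0111392 ,  1.74936132]), 'orientation': array([-0.04735744,  0.7088274 , -0.70247195,  0.0430598 ])}
scene {'camera_matrix': array([[442.83568943,   0.        , 248.33087844],
       [  0.        , 442.83568943, 190.73243722],
       [  0.        ,   0.        ,   1.        ]]), 'origin': array([-0.40378336, -0.51828155,  0.7065433 ]), 'orientation': array([-0.42107573,  0.74341433, -0.45645399,  0.24835482])}
```

View pics/top0.png

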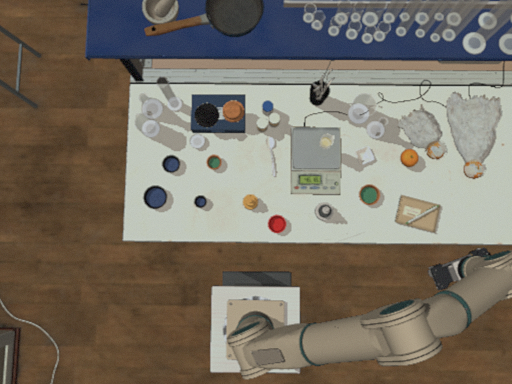

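View pics/scene0.png

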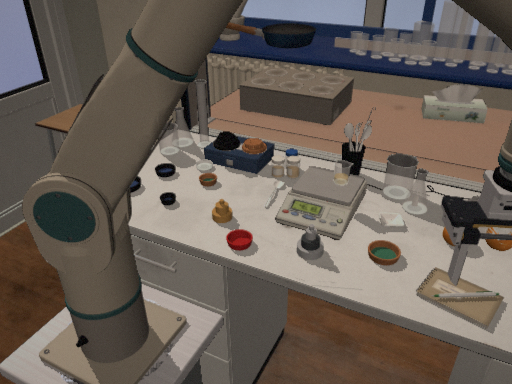

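```bash
cat > h.py <<'E'
import cv2,numpy as np
from rig import sense,optics,manip
from scipy.spatial.transform import Rotation as R
def rot(q): return R.from_quat([q[1],q[2],q[3],q[0]]).as_matrix()
def onplane(n,uv,z):
    c=optics.get_calibration(n); r=rot(c["orientation"])@np.linalg.inv(c["camera_matrix"])@np.array([uv[0],uv[1],1.])
    o=c["origin"]; return o+r*(z-o[2])/r[2]
def cloud(n,d):
    c=optics.get_calibration(n); v,u=np.mgrid[:d.shape[0],:d.shape[1]]
    P=np.stack([u*d,v*d,d],-1)@np.linalg.inv(c["camera_matrix"]).T
    return P@rot(c["orientation"]).T+c["origin"]
def crop(img,c,h,name,s=6):
    x,y=c; a=cv2.resize(img[y-h:y+h,x-h:x+h],None,fx=s,fy=s,interpolation=cv2.INTER_CUBIC); 
    if name: cv2.imwrite(name,a)
    return a
E
python3 - <<'E'
from h import *
p=cv2.imread("pics/top0.png");d=np.load("top0.npy");P=cloud("top",d)
T=[("66",155,197),("46",171,163),("36",213,162),("26",200,201),("56",370,194),("brass",250,202),("steel",324,211),("red",277,224)]
r=[]
for n,u,v in T:
    r.append(crop(p,(u,v),20,None,5))
    h=18; z=P[v-h:v+h,u-h:u+h]; m=(z[...,2]>.009)&(z[...,2]<.2)
    # keep the component nearest centre
    k,l=cv2.connectedComponents(m.astype(np.uint8)); c=l[h-8:h+8,h-8:h+8]; b=np.bincount(c[c>0]).argmax() if (c>0).any() else 0
    q=z[l==b]; (cx,cy),rad=cv2.minEnclosingCircle(q[:,:2].astype(np.float32))
    print(n,"circ",cx.__round__(4),cy.__round__(4),"D",round(2*rad,4),"z",np.percentile(q[:,2],[10,50,90,100]).round(4),"n",len(q))
cv2.imwrite("pics/cr.png",np.vstack([np.hstack(r[:4]),np.hstack(r[4:])]))
# bench plane
print("bench",[np.round(P[v,u],4) for u,v in((300,230),(140,230),(230,230),(350,160))])
E
```

```text
66 circ 0.4701 0.3708 D 0.0897 z [0.0104 0.0177 0.0239 0.0326] n 166
46 circ 0.596 0.3163 D 0.0687 z [0.0114 0.018  0.024  0.029 ] n 103
36 circ 0.6021 0.1582 D 0.0597 z [0.0102 0.0179 0.024  0.0316] n 102
26 circ 0.4564 0.2039 D 0.0465 z [0.0112 0.0181 0.0259 0.0301] n 69
56 circ 0.4876 -0.4162 D 0.0784 z [0.0104 0.0177 0.0243 0.0286] n 144
brass circ 0.4602 0.0205 D 0.063 z [0.0185 0.0263 0.0489 0.0638] n 189
steel circ 0.4248 -0.2493 D 0.0666 z [0.0193 0.0356 0.0665 0.0852] n 266
red circ 0.3771 -0.0791 D 0.0703 z [0.0099 0.0171 0.0232 0.0306] n 127
bench [array([ 0.3537, -0.1624,  0.001 ]), array([ 0.3484,  0.4268, -0.0015]), array([0.3513, 0.0948, 0.0021]), array([ 0.6161, -0.3495,  0.0035])]
```

View pics/cr.png

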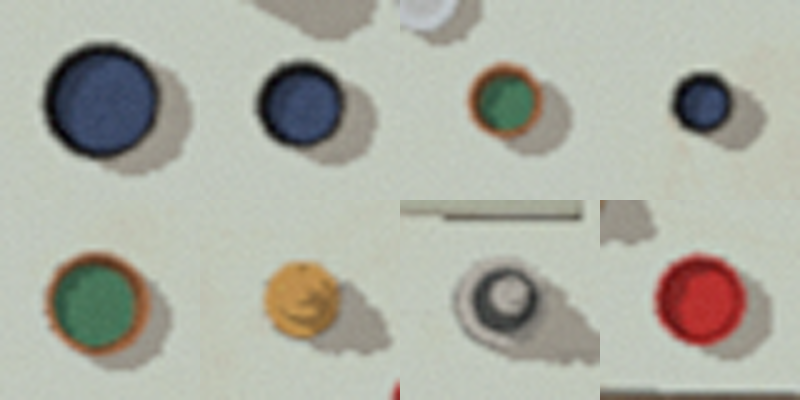

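```bash
python3 - <<'E'
from h import *
p=cv2.imread("pics/top0.png");d=np.load("top0.npy");P=cloud("top",d)
hsv=cv2.cvtColor(p,cv2.COLOR_BGR2HSV); print("bench",hsv[230,300],"shadow",hsv[211,165+3],hsv[224,338],"steel66",hsv[211,313],"46",hsv[217,324],"26",hsv[209,325])
T=[("66",155,197,.088),("46",171,163,.068),("36",213,162,.058),("26",200,201,.048),("56",370,194,.078),("brass",250,202,.056)]
for n,u,v,D in T:
    h=18; s=8; c=cv2.cvtColor(cv2.resize(p[v-h:v+h,u-h:u+h],None,fx=s,fy=s,interpolation=cv2.INTER_CUBIC),cv2.COLOR_BGR2HSV)
    m=((c[...,1]>75)|(c[...,2]<105)).astype(np.uint8)
    k,l,st,_=cv2.connectedComponentsWithStats(m); b=1+st[1:,4].argmax()
    cn=max(cv2.findContours((l==b).astype(np.uint8),cv2.RETR_EXTERNAL,cv2.CHAIN_APPROX_NONE)[0],key=len)
    e=cv2.fitEllipse(cv2.convexHull(cn)); uv=np.array(e[0])/s+[u-h,v-h]-.5+.5/s
    w=onplane("top",uv,.01); print(n,uv.round(2),"axes px",np.round(np.array(e[1])/s,2),"exp",round(D*474/1.74,1),w.round(4))
# obstacle heights
for nm,(a,b,c,e) in dict(balance=(290,345,125,195),box=(190,247,92,134),bottles=(255,285,98,132),glassL=(135,185,75,150),beakR=(345,390,100,140),whitedish=(190,206,134,150)).items():
    q=P[c:e,a:b].reshape(-1,3);q=q[(q[:,2]>.012)&(q[:,2]<.6)]; print(nm,"x",np.percentile(q[:,0],[2,98]).round(3),"y",np.percentile(q[:,1],[2,98]).round(3),"zmax",np.percentile(q[:,2],[50,99]).round(3))
c=np.hstack([crop(p,(324,211),14,None,14),crop(p,(250,202),14,None,14)]); cv2.imwrite("pics/piles.png",c)
E
```

```text
bench [ 43  18 199] shadow [ 55  14 201] [ 42  17 192] steel66 [ 49  14 201] 46 [33 24 97] 26 [ 18  20 164]
66 [154.97 196.88] axes px [23.01 23.46] exp 24.0 [0.4704 0.3736 0.01  ]
46 [170.83 163.6 ] axes px [17.21 17.76] exp 18.5 [0.5957 0.3189 0.01  ]
36 [213.73 161.77] axes px [14.85 15.05] exp 15.8 [0.6039 0.1591 0.01  ]
26 [200.1 201.2] axes px [12.21 12.29] exp 13.1 [0.4559 0.2063 0.01  ]
56 [369.2  194.38] axes px [20.32 21.13] exp 21.2 [ 0.4866 -0.4169  0.01  ]
brass [250.03 201.48] axes px [15.17 15.41] exp 15.3 [0.4565 0.0222 0.01  ]
balance x [0.488 0.723] y [-0.304 -0.129] zmax [0.067 0.126]
box x [0.717 0.85 ] y [0.047 0.239] zmax [0.057 0.1  ]
bottles x [0.722 0.823] y [-0.081 -0.005] zmax [0.06  0.071]
glassL x [0.699 0.918] y [0.295 0.443] zmax [0.074 0.243]
beakR x [0.705 0.836] y [-0.467 -0.344] zmax [0.055 0.121]
whitedish x [0.658 0.709] y [0.198 0.249] zmax [0.016 0.023]
```

View pics/piles.png

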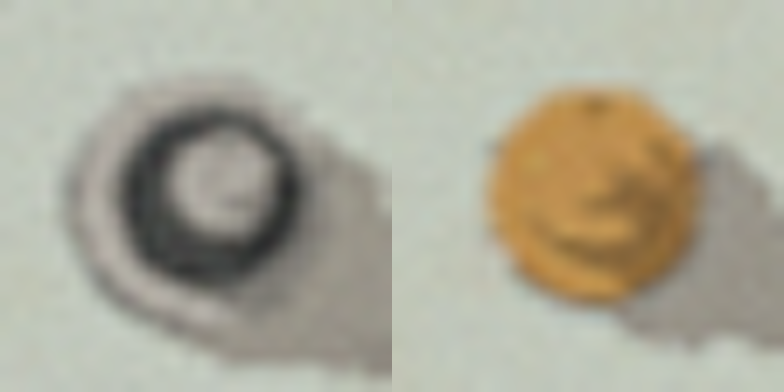

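```bash
python3 - <<'E'
from h import *
d=np.load("top0.npy");P=cloud("top",d)
for uv,z in(((325.4,209.5),.055),((324.6,210.5),.033),((323.1,211.1),.011)): print(onplane("top",uv,z).round(4))
for u,v in((325,209),(250,201)):
    print((P[v-6:v+7,u-6:u+7,2]*1000).round().astype(int))
D=np.load("scene0.npy");p=cv2.imread("pics/scene0.png")
c=np.hstack([crop(p,(311,242),25,None,8),crop(p,(222,210),25,None,8)]); cv2.imwrite("pics/piles2.png",c)
E
```

```text
[ 0.4255 -0.2488  0.055 ]
[ 0.4237 -0.2489  0.033 ]
[ 0.4233 -0.2464  0.011 ]
[[-2 23 25 21 22 19 22 20 19 17 28  1 -3]
 [17 34 24 25 23 44 40 43 24 21 25 28  9]
 [25 15 34 48 53 45 44 49 40 46 29 26 28]
 [20 22 41 50 47 45 68 76 62 51 41 44 29]
 [22 39 46 43 52 67 68 64 64 66 51 43 23]
 [37 36 47 49 56 69 73 80 82 85 61 39 46]
 [42 45 40 60 58 56 76 78 85 78 65 45 46]
 [40 53 50 57 66 70 80 82 81 82 64 41 50]
 [37 45 43 50 59 66 60 67 72 67 67 51 52]
 [43 45 42 49 58 65 60 65 72 76 47 36 43]
 [35 52 39 46 45 55 67 68 44 44 46 43 41]
 [10 39 49 50 43 38 42 46 42 48 43 50 26]
 [20 25 46 46 46 44 37 49 43 46 47 26 21]]
[[   0   -5   27   26   18   30   25   22   23   22   19   21   -5]
 [   1   24   24   26   43   51   42   42   50   25   20   25   21]
 [  26   21   23   41   48   49   46   52   44   49   49   30   17]
 [  16   22   48   44 1749   48   39   47   44   43   44   29   21]
 [  21   26   44   48   41   48   54   54   49   51   47   48   20]
 [  22   18   47   48   38   61   64   61   60   43   44   41   23]
 [  16   19   41   45   47   60   56   59   51   42   46   43   24]
 [  22   21   46   55   39   43   35   48   51   42   40   44   24]
 [  24   20   26   47   48   44   34   40   48   45   44   13   27]
 [  27   27   25   35   42   46   54   38   39   44 1749   20   29]
 [  11   15   27   18   30   47   47   45   31   23   22   20   22]
 [   4   26   32   19   27   24   24   21   19   26   22   27   16]
 [  -2    3   25   20   18   19   20   23   26   19   22   20   -9]]
```

View pics/piles2.png

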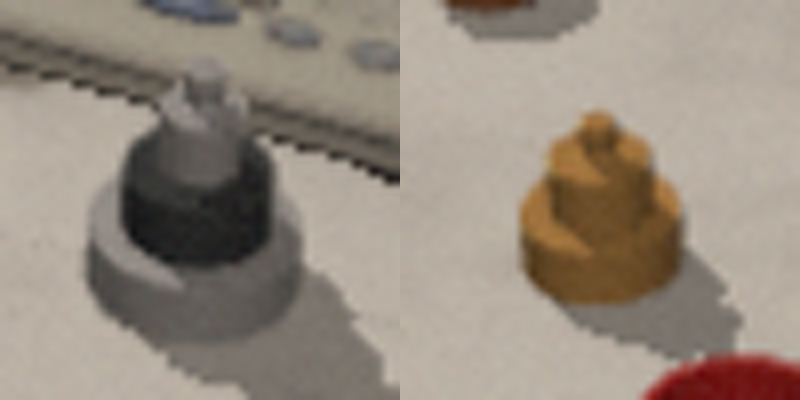

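Call:
arm_command --targets '[[[0, 0, -0.18, 0.24, -0.2, 0, 60], [0, 0, -0.36, 0.48, -0.4, 0, 60], [0, 0, -0.533, 0.72, -0.6, 0, 60], [0, 0, -0.533, 0.955, -0.812, 0, 60], [0, 0, -0.533, 0.955, -0.812, 0, 60]]]'

```text
clock: 0.72
tcp_pos: [0.2948, -0.4942, 0.2133]
tcp_rot: [-0.001, 0.923, 0.385, 0.001]
wrist_force: [-0.4, -0.2, -0.3]
width: 0.0601
grasp_force: 0.0
```

Call:
arm_command --targets '[[[0, 0, 0, 0.3, -0.09, 0, 40], [0, 0, 0, 0.6, -0.18, 0, 40], [0, 0, 0, 0.9, -0.27, 0, 40], [0, 0, 0, 0.9, -0.27, 0, 40]]]'

```text
clock: 1.23
tcp_pos: [0.3386, -0.413, 0.2134]
tcp_rot: [-0.0, 0.923, 0.384, 0.0]
wrist_force: [-0.4, -0.1, 0.1]
width: 0.04
grasp_force: 0.0
```

```bash
cat > s.py <<'E'
import sys
from h import *
# usage: s.py x y z  -> remaining shift in tool axes (units of 10 cm)
s=sense(); M=rot(s["tcp_rot"]); print("t",round(s["clock"],2),"tcp",s["tcp_pos"].round(4),"yaw",np.degrees(np.arctan2(M[1,0],M[0,0])).round(2),"tilt",np.degrees(M[:2,2]).round(2),"F",s["wrist_force"].round(1),"w",round(s["width"]*1e3,1),"g",round(float(s["grasp_force"]),1))
print("q",s["joint_positions"].round(2))
if len(sys.argv)>3: print("shift",(M.T@(np.array(sys.argv[1:4],float)-s["tcp_pos"])*10).round(3))
E
python3 s.py .4255 -.2495 .15
```

```text
t 1.23 tcp [ 0.3386 -0.413   0.2134] yaw 45.17 tilt [0.01 0.03] F [-0.4 -0.1  0.1] w 40.0 g 0.0
q [ 0.89  0.46 -0.09  1.84  0.05  0.84 -0.  ]
shift [ 1.771 -0.536  0.635]
```

Call:
arm_command --targets '[[[0, 0, 0, 0.3, -0.09, 0.1, 40], [0, 0, 0, 0.6, -0.18, 0.2, 40], [0, 0, 0, 0.9, -0.27, 0.3, 40], [0, 0, 0, 0.9, -0.27, 0.3, 40]]]'

```text
clock: 1.72
tcp_pos: [0.3824, -0.3309, 0.1828]
tcp_rot: [-0.001, 0.923, 0.384, -0.0]
wrist_force: [-0.7, -0.3, 0.1]
width: 0.0403
grasp_force: 0.0
```

Call:
arm_command --targets '[[[0, 0, 0, 0.3, -0.09, 0.1, 40], [0, 0, 0, 0.6, -0.18, 0.2, 40], [0, 0, 0, 0.87, -0.266, 0.4, 40], [0, 0, 0, 0.87, -0.266, 0.4, 40], [0, 0, 0, 0.87, -0.266, 0.4, 40]]]'

```text
clock: 2.35
tcp_pos: [0.4244, -0.2537, 0.1439]
tcp_rot: [0.001, 0.924, 0.381, -0.0]
wrist_force: [-1.0, -0.3, -0.5]
width: 0.04
grasp_force: 0.0
```

```bash
python3 s.py .4255 -.2495 .0765; python3 - <<'E'
from h import *
p,d=optics.read_camera("scene"); cv2.imwrite("pics/a.png",crop(p,(311,232),40,None,7))
E
```

```text
t 2.35 tcp [ 0.4244 -0.2537  0.1439] yaw 44.84 tilt [ 0.01 -0.1 ] F [-1.  -0.3 -0.5] w 40.0 g 0.0
q [ 0.54  0.51 -0.08  2.02  0.07  0.62 -0.38]
shift [ 0.038 -0.023  0.674]
```

View pics/a.png

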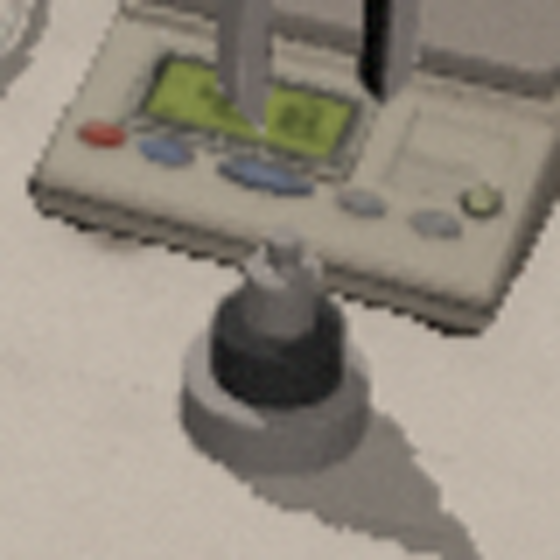

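Call:
arm_command --targets '[[[0, 0, 0, 0.038, -0.023, 0.25, 40], [0, 0, 0, 0.038, -0.023, 0.45, 40], [0, 0, 0, 0.038, -0.023, 0.58, 40], [0, 0, 0, 0.038, -0.023, 0.67, 40], [0, 0, 0, 0.038, -0.023, 0.67, 40], [0, 0, 0, 0.038, -0.023, 0.67, 40]]]' --squeeze 25

```text
clock: 3.15
tcp_pos: [0.4264, -0.247, 0.0769]
tcp_rot: [0.0, 0.924, 0.383, 0.0]
wrist_force: [-0.0, -0.3, -0.3]
width: 0.0398
grasp_force: 0.0
```

```bash
python3 s.py .4255 -.2495 .0765; python3 - <<'E'
from h import *
p,d=optics.read_camera("scene"); cv2.imwrite("pics/b.png",crop(p,(311,232),30,None,9))
E
```

```text
t 3.15 tcp [ 0.4264 -0.247   0.0769] yaw 44.99 tilt [ 0.05 -0.03] F [-0.  -0.3 -0.3] w 39.8 g 0.0
q [ 0.51  0.63 -0.07  2.07  0.09  0.45 -0.41]
shift [-0.024  0.012  0.004]
```

View pics/b.png

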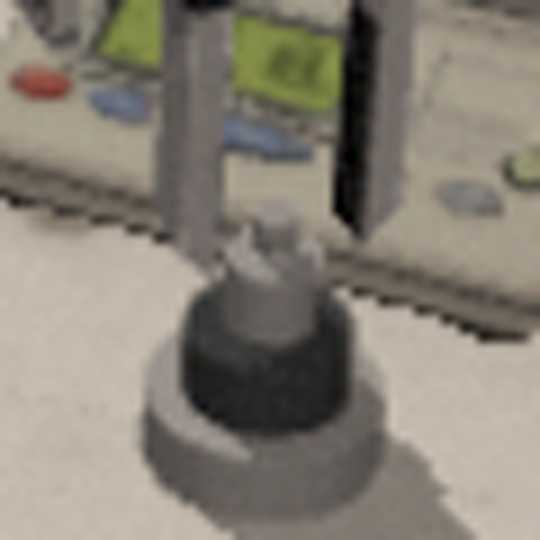

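Call:
arm_command --targets '[[[0, 0, 0, -0.024, 0.012, 0, 40], [0, 0, 0, -0.024, 0.012, 0, 22], [0, 0, 0, -0.024, 0.012, 0, 12], [0, 0, 0, -0.024, 0.012, 0, 4], [0, 0, 0, -0.024, 0.012, 0, 4], [0, 0, 0, -0.024, 0.012, 0, 4], [0, 0, 0, -0.024, 0.012, 0, 4]]]' --squeeze 25

```text
clock: 4.08
tcp_pos: [0.4252, -0.2491, 0.0765]
tcp_rot: [-0.0, 0.924, 0.383, -0.0]
wrist_force: [0.1, 0.4, -0.6]
width: 0.0118
grasp_force: 25.0
```

```bash
python3 s.py .4255 -.2495 .0765
```

```text
t 4.08 tcp [ 0.4252 -0.2491  0.0765] yaw 45.01 tilt [-0.01  0.01] F [ 0.1  0.4 -0.6] w 11.8 g 25.0
q [ 0.52  0.63 -0.07  2.07  0.09  0.45 -0.4 ]
shift [-0.001  0.005 -0.   ]
```

Call:
arm_command --targets '[[[0, 0, 0, 0, 0, -0.08, 4], [0, 0, 0, 0, 0, -0.2, 4], [0, 0, 0, 0, 0, -0.45, 4], [0, 0, 0, 0, 0, -0.7, 4], [0, 0, 0, 0, 0, -0.8, 4], [0, 0, 0, 0, 0, -0.8, 4]]]'

```text
clock: 4.82
tcp_pos: [0.4256, -0.2494, 0.1572]
tcp_rot: [0.001, 0.924, 0.383, 0.001]
wrist_force: [0.4, -0.7, -0.5]
width: 0.0116
grasp_force: 25.0
```

```bash
python3 s.py .456 .2065 .16; python3 - <<'E'
from h import *
p,d=optics.read_camera("scene"); cv2.imwrite("pics/c.png",crop(p,(311,212),40,None,7))
p,d=optics.read_camera("top"); cv2.imwrite("pics/top1.png",p)
E
```

```text
t 4.83 tcp [ 0.4256 -0.2494  0.1572] yaw 45.0 tilt [ 0.09 -0.05] F [ 0.4 -0.7 -0.5] w 11.6 g 25.0
q [ 0.54  0.49 -0.09  2.01  0.07  0.65 -0.38]
shift [ 3.439 -3.009 -0.031]
```

View pics/c.png

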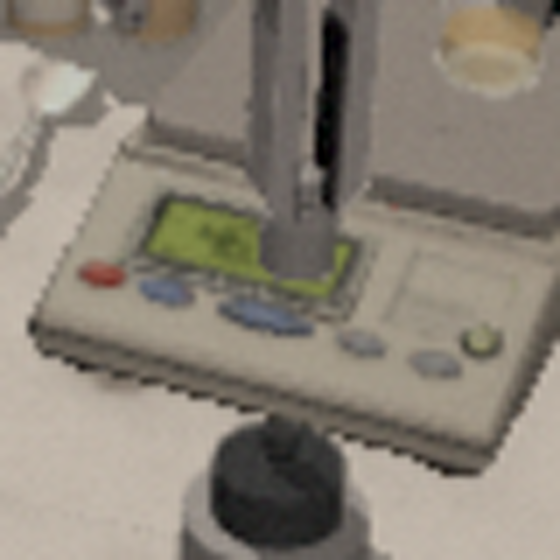

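```bash
python3 - <<'E'
from h import *
print(onplane("scene",(271+300/7-.5,172+247/7-.5),.1357))
c=optics.get_calibration("scene");o=c["origin"]
for q in((.4256,-.2494,.1357),): print(((c["camera_matrix"]@rot(c["orientation"]).T@(np.array(q)-o))))
p=cv2.imread("pics/top1.png"); cv2.imwrite("pics/d.png",np.hstack([crop(p,(324,211),20,None,10),crop(p,(200,201),20,None,10)]))
E
```

```text
[ 0.42310404 -0.25023738  0.1357    ]
[322.93395311 212.44301613   1.03045001]
```

Call:
arm_command --targets '[[[0, 0, 0, 0.2, -0.175, 0, 4], [0, 0, 0, 0.5, -0.437, 0, 4], [0, 0, 0, 0.8, -0.7, 0, 4], [0, 0, 0, 1.0, -0.875, 0, 4]]]'

```text
clock: 5.42
tcp_pos: [0.4333, -0.1145, 0.1556]
tcp_rot: [-0.001, 0.924, 0.383, -0.001]
wrist_force: [-1.2, 0.7, -0.3]
width: 0.0121
grasp_force: 25.0
```

Call:
arm_command --targets '[[[0, 0, 0, 0.3, -0.2625, 0, 4], [0, 0, 0, 0.6, -0.525, 0, 4], [0, 0, 0, 1.0, -0.875, 0, 4]]]'

```text
clock: 5.8
tcp_pos: [0.4424, 0.0164, 0.1556]
tcp_rot: [-0.0, 0.924, 0.382, -0.001]
wrist_force: [0.8, 0.1, -0.8]
width: 0.0119
grasp_force: 25.0
```

Call:
arm_command --targets '[[[0, 0, 0, 0.3, -0.2625, 0, 4], [0, 0, 0, 0.6, -0.525, 0, 4], [0, 0, 0, 1.0, -0.875, 0, 4]]]'

```text
clock: 6.18
tcp_pos: [0.4512, 0.1488, 0.1555]
tcp_rot: [0.0, 0.924, 0.382, -0.001]
wrist_force: [0.9, -0.0, -0.8]
width: 0.0113
grasp_force: 25.0
```

Call:
arm_command --targets '[[[0, 0, 0, 0.25, -0.22, 0, 4], [0, 0, 0, 0.44, -0.384, 0.2, 4], [0, 0, 0, 0.44, -0.384, 0.5, 4], [0, 0, 0, 0.44, -0.384, 0.7, 4], [0, 0, 0, 0.44, -0.384, 0.7, 4], [0, 0, 0, 0.44, -0.384, 0.7, 4], [0, 0, 0, 0.44, -0.384, 0.7, 4]]]'

```text
clock: 7.05
tcp_pos: [0.4562, 0.207, 0.0872]
tcp_rot: [-0.0, 0.924, 0.383, 0.001]
wrist_force: [0.6, -0.3, -0.2]
width: 0.012
grasp_force: 25.0
```

```bash
python3 s.py .456 .2065 .0375; python3 - <<'E'
from h import *
p,d=optics.read_camera("scene"); c=optics.get_calibration("scene")
q=c["camera_matrix"]@rot(c["orientation"]).T@(np.array([.456,.2065,.04])-c["origin"]); q=q/q[2]; print(q)
crop(p,tuple(int(i) for i in q[:2]),30,"pics/e.png",9)
E
```

```text
t 7.05 tcp [0.4562 0.207  0.0872] yaw 44.98 tilt [0.07 0.04] F [ 0.6 -0.3 -0.2] w 12.0 g 25.0
q [-0.45  0.61 -0.05  2.04  0.06  0.48 -1.33]
shift [-0.006  0.002  0.497]
[166.35803696 190.38461814   1.        ]
```

View pics/e.png

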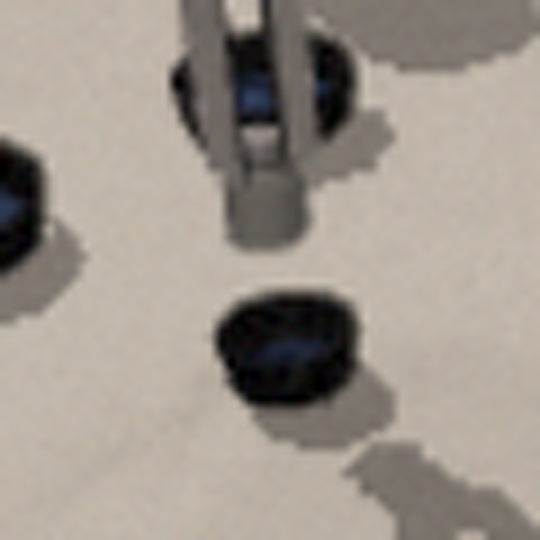

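```bash
python3 - <<'E'
from h import *
f=lambda x,y,z: print(onplane("scene",(166-30+x/9-.5,190-30+y/9-.5),z).round(4))
f(287.5,348,.01); f(267,208,.0872-.0105-.011)
E
```

```text
[0.4601 0.2097 0.01  ]
[0.4564 0.2075 0.0657]
```

```bash
python3 - <<'E'
from h import *
w=onplane("scene",(166-30+287.5/9-.5,190-30+291/9-.5),.02); o=optics.get_calibration("scene")["origin"]
u=(w-o)[:2]; u/=np.linalg.norm(u); print(w, w[:2]-.024*u)
for n,uv in dict(c66=(154.97,196.88),c46=(170.83,163.6),c36=(213.73,161.77),c26=(200.1,201.2),c56=(369.2,194.38)).items(): print(n,onplane("top",uv,.015).round(4))
E
```

```text
[0.47645977 0.22034651 0.02      ] [0.45807487 0.2049194 ]
c66 [0.4699 0.3724 0.015 ]
c46 [0.5948 0.318  0.015 ]
c36 [0.603  0.1586 0.015 ]
c26 [0.4554 0.2057 0.015 ]
c56 [ 0.486  -0.4158  0.015 ]
```

Call:
arm_command --targets '[[[0, 0, 0, -0.006, 0.005, 0.12, 4], [0, 0, 0, -0.006, 0.005, 0.24, 4], [0, 0, 0, -0.006, 0.005, 0.34, 4], [0, 0, 0, -0.006, 0.005, 0.42, 4], [0, 0, 0, -0.006, 0.005, 0.47, 4], [0, 0, 0, -0.006, 0.005, 0.47, 4], [0, 0, 0, -0.006, 0.005, 0.47, 4]]]'

```text
clock: 7.98
tcp_pos: [0.4558, 0.2062, 0.0397]
tcp_rot: [-0.0, 0.924, 0.383, 0.0]
wrist_force: [-0.0, -0.7, -0.3]
width: 0.0121
grasp_force: 25.0
```

Call:
arm_command --targets '[[[0, 0, 0, 0, 0, 0.01, 4], [0, 0, 0, 0, 0, 0.02, 4], [0, 0, 0, 0, 0, 0.025, 4], [0, 0, 0, 0, 0, 0.025, 4]]]'

```text
clock: 8.48
tcp_pos: [0.4558, 0.2063, 0.0373]
tcp_rot: [-0.0, 0.924, 0.383, 0.0]
wrist_force: [-0.8, -0.1, 4.0]
width: 0.0119
grasp_force: 25.0
```

```bash
python3 s.py .456 .206 .0375
```

```text
t 8.47 tcp [0.4558 0.2063 0.0373] yaw 45.01 tilt [0.03 0.02] F [-0.8 -0.1  4. ] w 11.9 g 25.0
q [-0.45  0.71 -0.04  2.07  0.07  0.37 -1.34]
shift [-0.     0.004 -0.002]
```

Call:
arm_command --targets '[[[0, 0, 0, 0, 0, 0, 30], [0, 0, 0, 0, 0, 0, 30], [0, 0, 0, 0, 0, 0, 30], [0, 0, 0, 0, 0, -0.15, 30], [0, 0, 0, 0, 0, -0.5, 30], [0, 0, 0, 0, 0, -0.9, 30], [0, 0, 0, 0, 0, -0.9, 30]]]'

```text
clock: 9.35
tcp_pos: [0.4577, 0.2071, 0.1304]
tcp_rot: [-0.0, 0.924, 0.383, 0.003]
wrist_force: [0.0, 0.4, -0.4]
width: 0.0298
grasp_force: 0.0
```

Call:
arm_command --targets '[[[0, 0, 0, -0.3, 0.26, 0, 30], [0, 0, 0, -0.65, 0.565, 0, 30], [0, 0, 0, -1.0, 0.87, 0, 30]]]'

```text
clock: 9.72
tcp_pos: [0.4457, 0.0725, 0.1267]
tcp_rot: [-0.0, 0.924, 0.383, -0.0]
wrist_force: [0.2, -0.3, 0.6]
width: 0.0299
grasp_force: 0.0
```

```bash
cat > look.py <<'E'
from h import *
p,d=optics.read_camera("top"); cv2.imwrite("pics/top2.png",p)
q,_=optics.read_camera("scene")
cv2.imwrite("pics/f.png",np.hstack([crop(p,(324,211),14,None,14),crop(q,(166,195),14,None,14)]))
E
python3 look.py; python3 s.py .424 -.249 .06
```

```text
t 9.82 tcp [0.4448 0.0681 0.1265] yaw 44.54 tilt [-0.17 -0.19] F [-0.5 -0.2 -0.6] w 29.8 g 0.0
q [-0.16  0.49 -0.07  2.14  0.08  0.51 -1.09]
shift [-2.369  2.114  0.677]
```

View pics/f.png

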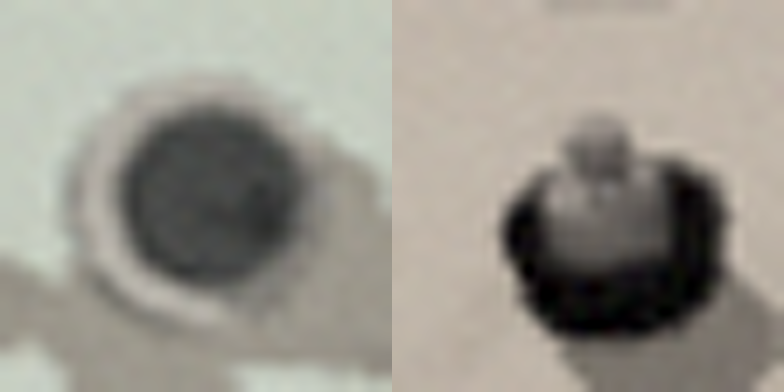

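Call:
arm_command --targets '[[[0, 0, 0, -0.3, 0.26, 0, 30], [0, 0, 0, -0.65, 0.565, 0, 30], [0, 0, 0, -1.0, 0.87, 0, 30]]]'

```text
clock: 10.2
tcp_pos: [0.4371, -0.0589, 0.1267]
tcp_rot: [-0.0, 0.924, 0.383, -0.0]
wrist_force: [1.0, -0.8, 0.0]
width: 0.03
grasp_force: 0.0
```

Call:
arm_command --targets '[[[0, 0, 0, -0.3, 0.26, 0, 30], [0, 0, 0, -0.65, 0.565, 0, 30], [0, 0, 0, -1.0, 0.87, 0, 30]]]'

```text
clock: 10.58
tcp_pos: [0.428, -0.1912, 0.1267]
tcp_rot: [-0.0, 0.924, 0.383, 0.0]
wrist_force: [1.1, 0.1, -0.4]
width: 0.0301
grasp_force: 0.0
```

Call:
arm_command --targets '[[[0, 0, 0, -0.25, 0.2, 0, 30], [0, 0, 0, -0.447, 0.383, 0.1, 30], [0, 0, 0, -0.447, 0.383, 0.3, 30], [0, 0, 0, -0.447, 0.383, 0.4, 30], [0, 0, 0, -0.447, 0.383, 0.4, 30], [0, 0, 0, -0.447, 0.383, 0.4, 30], [0, 0, 0, -0.447, 0.383, 0.4, 30]]]'

```text
clock: 11.45
tcp_pos: [0.424, -0.2492, 0.0876]
tcp_rot: [0.0, 0.924, 0.383, 0.0]
wrist_force: [-0.1, -1.4, 0.4]
width: 0.0299
grasp_force: 0.0
```

```bash
python3 s.py .4237 -.249 .0545
```

```text
t 11.45 tcp [ 0.424  -0.2492  0.0876] yaw 45.03 tilt [ 0.06 -0.03] F [-0.1 -1.4  0.4] w 29.9 g 0.0
q [ 0.56  0.61 -0.12  2.07  0.15  0.48 -0.46]
shift [-0.001 -0.004  0.331]
```

Call:
arm_command --targets '[[[0, 0, 0, 0, 0, 0.15, 30], [0, 0, 0, 0, 0, 0.28, 30], [0, 0, 0, 0, 0, 0.33, 30], [0, 0, 0, 0, 0, 0.33, 22], [0, 0, 0, 0, 0, 0.33, 12], [0, 0, 0, 0, 0, 0.33, 4], [0, 0, 0, 0, 0, 0.33, 4], [0, 0, 0, 0, 0, 0.33, 4]]]' --squeeze 30

```text
clock: 12.45
tcp_pos: [0.4232, -0.2491, 0.0541]
tcp_rot: [-0.0, 0.924, 0.383, -0.0]
wrist_force: [-1.0, 1.0, 0.6]
width: 0.0115
grasp_force: 30.0
```

Call:
arm_command --targets '[[[0, 0, 0, 0, 0, -0.08, 4], [0, 0, 0, 0, 0, -0.2, 4], [0, 0, 0, 0, 0, -0.5, 4], [0, 0, 0, 0, 0, -0.8, 4], [0, 0, 0, 0, 0, -1, 4], [0, 0, 0, 0, 0, -1, 4]]]'

```text
clock: 13.2
tcp_pos: [0.4247, -0.25, 0.1559]
tcp_rot: [0.002, 0.924, 0.383, 0.001]
wrist_force: [-1.1, -0.7, -2.7]
width: 0.0116
grasp_force: 30.0
```

Call:
arm_command --targets '[[[0, 0, 0, 0.2, -0.18, 0, 4], [0, 0, 0, 0.5, -0.45, 0, 4], [0, 0, 0, 0.8, -0.72, 0, 4], [0, 0, 0, 1.0, -0.9, 0, 4]]]'

```text
clock: 13.7
tcp_pos: [0.4299, -0.1129, 0.1534]
tcp_rot: [-0.001, 0.924, 0.384, -0.0]
wrist_force: [0.3, -0.8, -2.5]
width: 0.0116
grasp_force: 30.0
```

```bash
python3 s.py .595 .318 .15;  python3 - <<'E'
from h import *
p,d=optics.read_camera("top"); cv2.imwrite("pics/top3.png",p)
E
```

```text
t 13.7 tcp [ 0.4299 -0.1129  0.1534] yaw 45.1 tilt [-0.07  0.05] F [ 0.3 -0.8 -2.5] w 11.6 g 30.0
q [ 0.3   0.44 -0.14  2.13  0.11  0.58 -0.71]
shift [ 4.217 -1.872  0.035]
```

Call:
arm_command --targets '[[[0, 0, 0, 0.3, -0.27, 0, 4], [0, 0, 0, 0.65, -0.585, 0, 4], [0, 0, 0, 1.0, -0.9, 0, 4]]]'

```text
clock: 14.12
tcp_pos: [0.4373, 0.0204, 0.1534]
tcp_rot: [-0.0, 0.924, 0.382, -0.0]
wrist_force: [0.7, 0.6, -3.0]
width: 0.0117
grasp_force: 30.0
```

Call:
arm_command --targets '[[[0, 0, 0.2, 0.2, -0.11, 0, 4], [0, 0, 0.4, 0.4, -0.22, 0, 4], [0, 0, 0.6, 0.6, -0.33, 0, 4], [0, 0, 0.8, 0.8, -0.44, 0, 4], [0, 0, 1, 1, -0.55, 0, 4], [0, 0, 1, 1, -0.55, 0, 4]]]'

```text
clock: 14.88
tcp_pos: [0.4694, 0.1306, 0.1533]
tcp_rot: [0.0, 1.0, 0.002, -0.0]
wrist_force: [0.2, -0.3, -3.1]
width: 0.0121
grasp_force: 30.0
```

Call:
arm_command --targets '[[[0, 0, 0, 0.2, -0.3, 0, 4], [0, 0, 0, 0.4, -0.63, 0, 4], [0, 0, 0, 0.6, -0.95, 0, 4], [0, 0, 0, 0.6, -0.95, 0, 4], [0, 0, 0, 0.6, -0.95, 0, 4]]]'

```text
clock: 15.5
tcp_pos: [0.5285, 0.2217, 0.1533]
tcp_rot: [0.001, 1.0, 0.0, -0.001]
wrist_force: [0.2, -0.4, -2.6]
width: 0.0118
grasp_force: 30.0
```

```bash
python3 s.py .595 .318 .07
```

```text
t 15.5 tcp [0.5285 0.2217 0.1533] yaw 0.01 tilt [-0.12 -0.12] F [ 0.2 -0.4 -2.6] w 11.8 g 30.0
q [-0.52  0.6   0.11  1.8  -0.09  0.76 -1.93]
shift [ 0.667 -0.964  0.829]
```

Call:
arm_command --targets '[[[0, 0, 0, 0.2, -0.3, 0, 4], [0, 0, 0, 0.45, -0.64, 0, 4], [0, 0, 0, 0.665, -0.964, 0.1, 4], [0, 0, 0, 0.665, -0.964, 0.4, 4], [0, 0, 0, 0.665, -0.964, 0.65, 4], [0, 0, 0, 0.665, -0.964, 0.75, 4], [0, 0, 0, 0.665, -0.964, 0.75, 4], [0, 0, 0, 0.665, -0.964, 0.75, 4]]]'

```text
clock: 16.5
tcp_pos: [0.5968, 0.3203, 0.0802]
tcp_rot: [-0.0, 1.0, -0.0, 0.001]
wrist_force: [-0.8, -0.8, -1.9]
width: 0.0117
grasp_force: 30.0
```

```bash
python3 s.py .595 .318 .0375; python3 - <<'E'
from h import *
p,d=optics.read_camera("scene"); c=optics.get_calibration("scene")
q=c["camera_matrix"]@rot(c["orientation"]).T@(np.array([.595,.318,.03])-c["origin"]); q=q/q[2]; print(q)
a=crop(p,tuple(int(i) for i in q[:2]),20,None,14)
t=cv2.imread("pics/top3.png"); b=crop(t,(171,163),20,None,14); cv2.imwrite("pics/g.png",np.hstack([a,b])[:, :1120] if 0 else cv2.resize(np.hstack([a,b]),(800,400)))
E
```

```text
t 16.5 tcp [0.5968 0.3203 0.0802] yaw -0.02 tilt [0.1  0.05] F [-0.8 -0.8 -1.9] w 11.7 g 30.0
q [-0.59  0.82  0.11  1.55 -0.11  0.78 -2.01]
shift [-0.019  0.023  0.427]
[164.41783812 165.13101074   1.        ]
```

View pics/g.png

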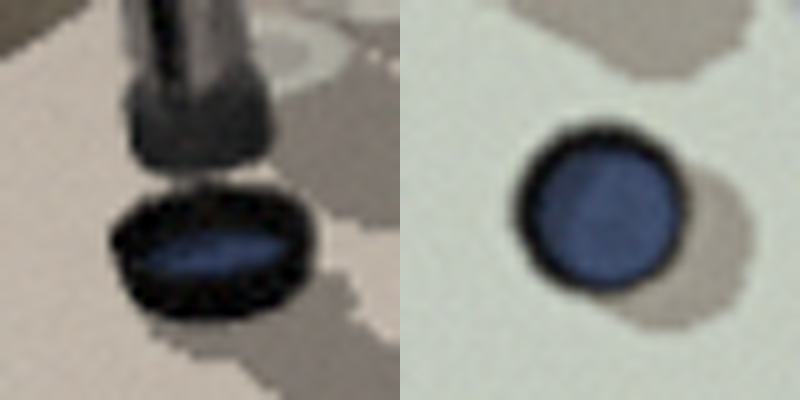

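Call:
arm_command --targets '[[[0, 0, 0, -0.019, 0.02, 0.1, 4], [0, 0, 0, -0.019, 0.02, 0.2, 4], [0, 0, 0, -0.019, 0.02, 0.3, 4], [0, 0, 0, -0.019, 0.02, 0.36, 4], [0, 0, 0, -0.019, 0.02, 0.4, 4], [0, 0, 0, -0.019, 0.02, 0.4, 4], [0, 0, 0, -0.019, 0.02, 0.4, 4]]]'

```text
clock: 17.42
tcp_pos: [0.5943, 0.3185, 0.0393]
tcp_rot: [-0.0, 1.0, -0.0, 0.0]
wrist_force: [0.1, 0.0, -1.7]
width: 0.0115
grasp_force: 30.0
```

Call:
arm_command --targets '[[[0, 0, 0, 0, 0, 0.01, 4], [0, 0, 0, 0, 0, 0.02, 4], [0, 0, 0, 0, 0, 0.027, 4], [0, 0, 0, 0, 0, 0.027, 4]]]'

```text
clock: 17.92
tcp_pos: [0.5942, 0.3185, 0.0371]
tcp_rot: [-0.0, 1.0, -0.0, 0.0]
wrist_force: [-1.8, -0.5, 5.0]
width: 0.0115
grasp_force: 30.0
```

```bash
python3 s.py .595 .318 .0375
```

```text
t 17.93 tcp [0.5942 0.3185 0.0371] yaw -0.0 tilt [0.03 0.02] F [-1.8 -0.5  5. ] w 11.5 g 30.0
q [-0.59  0.87  0.1   1.57 -0.12  0.7  -2.01]
shift [ 0.008  0.005 -0.004]
```

Call:
arm_command --targets '[[[0, 0, 0, 0, 0, 0, 30], [0, 0, 0, 0, 0, 0, 30], [0, 0, 0, 0, 0, 0, 30], [0, 0, 0, 0, 0, -0.15, 30], [0, 0, 0, 0, 0, -0.5, 30], [0, 0, 0, 0, 0, -0.9, 30], [0, 0, 0, 0, 0, -0.9, 30]]]'

```text
clock: 18.8
tcp_pos: [0.5969, 0.3197, 0.1311]
tcp_rot: [-0.002, 1.0, -0.0, 0.004]
wrist_force: [0.8, -0.3, -1.0]
width: 0.03
grasp_force: 0.0
```

Call:
arm_command --targets '[[[0, 0, 0, -0.15, 0.3, 0, 30], [0, 0, 0, -0.3, 0.65, 0, 30], [0, 0, 0, -0.45, 1, 0, 30]]]'

```text
clock: 19.18
tcp_pos: [0.5481, 0.2173, 0.126]
tcp_rot: [0.0, 1.0, 0.0, -0.0]
wrist_force: [0.2, -0.9, -0.3]
width: 0.0297
grasp_force: 0.0
```

```bash
python3 s.py .457 .0205 .0545; python3 - <<'E'
from h import *
print(onplane("top",(250.4,200.5),.035),onplane("top",(250.5,200),.058))
p=cv2.imread("pics/top1.png"); a=crop(p,(250,201),12,None,16)
q,_=optics.read_camera("scene"); c=optics.get_calibration("scene")
b=crop(q,(164,168),12,None,16); cv2.imwrite("pics/i.png",np.hstack([a,b]))
E
```

```text
t 19.18 tcp [0.5481 0.2173 0.126 ] yaw 0.02 tilt [-0.03 -0.02] F [ 0.2 -0.9 -0.3] w 29.7 g 0.0
q [-0.49  0.65  0.1   1.78 -0.1   0.72 -1.91]
shift [-0.912  1.967  0.716]
[0.45756612 0.02040794 0.035     ] [0.45703733 0.01964578 0.058     ]
```

View pics/i.png

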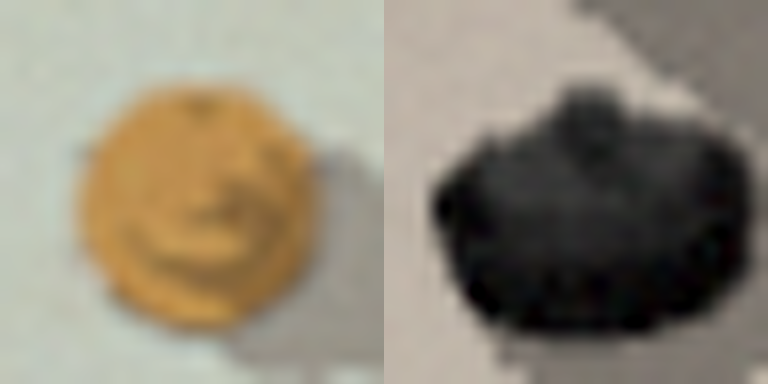

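Call:
arm_command --targets '[[[0, 0, 0, -0.15, 0.3, 0, 30], [0, 0, 0, -0.3, 0.65, 0, 30], [0, 0, 0, -0.45, 1, 0, 30]]]'

```text
clock: 19.6
tcp_pos: [0.5033, 0.1175, 0.1261]
tcp_rot: [0.0, 1.0, 0.0, -0.0]
wrist_force: [0.2, -1.6, 0.2]
width: 0.03
grasp_force: 0.0
```

Call:
arm_command --targets '[[[0, 0, 0, -0.2, 0.4, 0, 30], [0, 0, 0, -0.35, 0.8, 0, 30], [0, 0, 0, -0.46, 0.97, 0.1, 30], [0, 0, 0, -0.46, 0.97, 0.3, 30], [0, 0, 0, -0.46, 0.97, 0.4, 30], [0, 0, 0, -0.46, 0.97, 0.4, 30], [0, 0, 0, -0.46, 0.97, 0.4, 30], [0, 0, 0, -0.46, 0.97, 0.4, 30]]]'

```text
clock: 20.6
tcp_pos: [0.4585, 0.0216, 0.0867]
tcp_rot: [-0.0, 1.0, 0.0, 0.001]
wrist_force: [0.3, -0.0, 0.0]
width: 0.0303
grasp_force: 0.0
```

```bash
python3 s.py .4573 .0205 .0545
```

```text
t 20.6 tcp [0.4585 0.0216 0.0867] yaw 0.02 tilt [0.06 0.01] F [ 0.3 -0.   0. ] w 30.3 g 0.0
q [-0.15  0.58  0.06  2.15 -0.08  0.41 -1.6 ]
shift [-0.012  0.012  0.322]
```

Call:
arm_command --targets '[[[0, 0, 0, -0.012, 0.012, 0.15, 30], [0, 0, 0, -0.012, 0.012, 0.27, 30], [0, 0, 0, -0.012, 0.012, 0.32, 30], [0, 0, 0, -0.012, 0.012, 0.32, 22], [0, 0, 0, -0.012, 0.012, 0.32, 12], [0, 0, 0, -0.012, 0.012, 0.32, 4], [0, 0, 0, -0.012, 0.012, 0.32, 4], [0, 0, 0, -0.012, 0.012, 0.32, 4]]]' --squeeze 30

```text
clock: 21.6
tcp_pos: [0.4571, 0.0203, 0.0545]
tcp_rot: [-0.0, 1.0, 0.0, 0.0]
wrist_force: [-0.5, 0.4, 0.9]
width: 0.0117
grasp_force: 30.0
```

Call:
arm_command --targets '[[[0, 0, 0, 0, 0, -0.08, 4], [0, 0, 0, 0, 0, -0.2, 4], [0, 0, 0, 0, 0, -0.5, 4], [0, 0, 0, 0, 0, -0.7, 4], [0, 0, 0, 0, 0, -0.8, 4], [0, 0, 0, 0, 0, -0.8, 4]]]'

```text
clock: 22.35
tcp_pos: [0.4572, 0.0202, 0.135]
tcp_rot: [-0.0, 1.0, 0.0, 0.001]
wrist_force: [-0.7, -0.1, -1.0]
width: 0.0119
grasp_force: 30.0
```

Call:
arm_command --targets '[[[0, 0, 0, 0.2, -0.2, 0, 4], [0, 0, 0, 0.5, -0.45, 0, 4], [0, 0, 0, 0.75, -0.7, 0, 4], [0, 0, 0, 0.75, -0.7, 0, 4]]]'

```text
clock: 22.85
tcp_pos: [0.533, 0.0928, 0.1332]
tcp_rot: [-0.001, 1.0, 0.002, 0.0]
wrist_force: [-0.2, -0.5, -2.0]
width: 0.0119
grasp_force: 30.0
```

Call:
arm_command --targets '[[[0, 0, 0, 0.2, -0.2, 0, 4], [0, 0, 0, 0.5, -0.45, 0, 4], [0, 0, 0, 0.71, -0.68, 0.1, 4], [0, 0, 0, 0.71, -0.68, 0.35, 4], [0, 0, 0, 0.71, -0.68, 0.55, 4], [0, 0, 0, 0.71, -0.68, 0.6, 4], [0, 0, 0, 0.71, -0.68, 0.6, 4], [0, 0, 0, 0.71, -0.68, 0.6, 4]]]'

```text
clock: 23.85
tcp_pos: [0.6033, 0.158, 0.0751]
tcp_rot: [-0.0, 1.0, -0.0, 0.001]
wrist_force: [0.4, 0.5, -0.3]
width: 0.0113
grasp_force: 30.0
```

```bash
python3 s.py .603 .1587 .0375; python3 - <<'E'
from h import *
p,d=optics.read_camera("scene"); c=optics.get_calibration("scene")
q=c["camera_matrix"]@rot(c["orientation"]).T@(np.array([.603,.1587,.03])-c["origin"]); q=q/q[2]; print(q)
a=crop(p,tuple(int(i) for i in q[:2]),20,"pics/j.png",14)
E
```

```text
t 23.85 tcp [0.6033 0.158  0.0751] yaw -0.02 tilt [0.07 0.01] F [ 0.4  0.5 -0.3] w 11.3 g 30.0
q [-0.35  0.76  0.08  1.71 -0.09  0.67 -1.79]
shift [-0.004 -0.007  0.376]
[207.40952987 174.53201548   1.        ]
```

View pics/j.png

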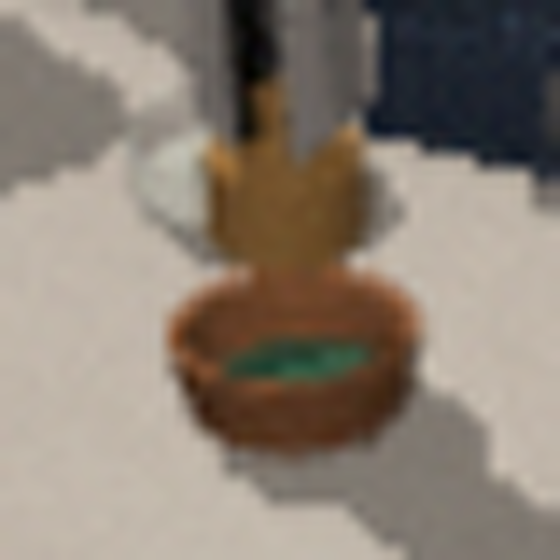

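Call:
arm_command --targets '[[[0, 0, 0, -0.004, -0.006, 0.1, 4], [0, 0, 0, -0.004, -0.006, 0.2, 4], [0, 0, 0, -0.004, -0.006, 0.28, 4], [0, 0, 0, -0.004, -0.006, 0.33, 4], [0, 0, 0, -0.004, -0.006, 0.35, 4], [0, 0, 0, -0.004, -0.006, 0.35, 4], [0, 0, 0, -0.004, -0.006, 0.35, 4]]]'

```text
clock: 24.78
tcp_pos: [0.6027, 0.1588, 0.0396]
tcp_rot: [-0.0, 1.0, -0.0, 0.0]
wrist_force: [-0.1, -0.4, -0.7]
width: 0.0118
grasp_force: 30.0
```

Call:
arm_command --targets '[[[0, 0, 0, 0, 0, 0.01, 4], [0, 0, 0, 0, 0, 0.02, 4], [0, 0, 0, 0, 0, 0.027, 4], [0, 0, 0, 0, 0, 0.027, 4]]]'

```text
clock: 25.28
tcp_pos: [0.6028, 0.1592, 0.0373]
tcp_rot: [-0.0, 1.0, 0.0, 0.0]
wrist_force: [-1.2, 0.2, 6.1]
width: 0.0115
grasp_force: 30.0
```

```bash
python3 s.py .603 .1587 .0375
```

```text
t 25.27 tcp [0.6028 0.1592 0.0373] yaw 0.01 tilt [0.05 0.03] F [-1.2  0.2  6.1] w 11.5 g 30.0
q [-0.35  0.82  0.08  1.73 -0.1   0.6  -1.79]
shift [ 0.002  0.005 -0.002]
```

Call:
arm_command --targets '[[[0, 0, 0, 0, 0, 0, 30], [0, 0, 0, 0, 0, 0, 30], [0, 0, 0, 0, 0, 0, 30], [0, 0, 0, 0, 0, -0.15, 30], [0, 0, 0, 0, 0, -0.5, 30], [0, 0, 0, 0, 0, -0.7, 30], [0, 0, 0, 0, 0, -0.7, 30]]]'

```text
clock: 26.15
tcp_pos: [0.6041, 0.1591, 0.109]
tcp_rot: [-0.001, 1.0, -0.0, 0.002]
wrist_force: [0.2, 0.2, 0.7]
width: 0.0301
grasp_force: 0.0
```

Call:
arm_command --targets '[[[0, 0, 0, -0.25, 0.25, 0, 30], [0, 0, 0, -0.5, 0.47, 0, 30], [0, 0, 0, -0.75, 0.7, 0, 30]]]'

```text
clock: 26.52
tcp_pos: [0.5261, 0.0881, 0.106]
tcp_rot: [0.0, 1.0, 0.0, -0.001]
wrist_force: [-0.0, -0.1, -0.5]
width: 0.0301
grasp_force: 0.0
```

Call:
arm_command --targets '[[[0, 0, 0, -0.25, 0.25, 0, 30], [0, 0, 0, -0.5, 0.47, 0, 30], [0, 0, 0, -0.71, 0.67, 0, 30], [0, 0, 0, -0.71, 0.67, 0.3, 30], [0, 0, 0, -0.71, 0.67, 0.4, 30], [0, 0, 0, -0.71, 0.67, 0.4, 30], [0, 0, 0, -0.71, 0.67, 0.4, 30], [0, 0, 0, -0.71, 0.67, 0.4, 30]]]'

```text
clock: 27.52
tcp_pos: [0.457, 0.022, 0.0671]
tcp_rot: [-0.0, 1.0, 0.0, 0.001]
wrist_force: [-0.3, 0.3, -0.3]
width: 0.0298
grasp_force: 0.0
```

```bash
python3 s.py .4565 .0222 .0325
```

```text
t 27.52 tcp [0.457  0.022  0.0671] yaw 0.02 tilt [0.07 0.01] F [-0.3  0.3 -0.3] w 29.8 g 0.0
q [-0.14  0.62  0.05  2.17 -0.08  0.36 -1.6 ]
shift [-0.006 -0.002  0.346]
```

Call:
arm_command --targets '[[[0, 0, 0, -0.005, 0, 0.15, 30], [0, 0, 0, -0.005, 0, 0.28, 30], [0, 0, 0, -0.005, 0, 0.345, 30], [0, 0, 0, -0.005, 0, 0.345, 22], [0, 0, 0, -0.005, 0, 0.345, 12], [0, 0, 0, -0.005, 0, 0.345, 4], [0, 0, 0, -0.005, 0, 0.345, 4], [0, 0, 0, -0.005, 0, 0.345, 4]]]' --squeeze 40

```text
clock: 28.52
tcp_pos: [0.4562, 0.0221, 0.0323]
tcp_rot: [-0.0, 1.0, 0.0, 0.0]
wrist_force: [0.2, 1.2, 2.2]
width: 0.0112
grasp_force: 40.0
```

Call:
arm_command --targets '[[[0, 0, 0, 0, 0, -0.08, 4], [0, 0, 0, 0, 0, -0.2, 4], [0, 0, 0, 0, 0, -0.5, 4], [0, 0, 0, 0, 0, -0.8, 4], [0, 0, 0, 0, 0, -1, 4], [0, 0, 0, 0, 0, -1, 4]]]'

```text
clock: 29.28
tcp_pos: [0.4569, 0.0217, 0.1337]
tcp_rot: [-0.0, 1.0, -0.0, 0.002]
wrist_force: [0.8, 0.5, -3.8]
width: 0.0114
grasp_force: 40.0
```

```bash
python3 s.py .486 -.4158 .13
```

```text
t 29.27 tcp [0.4569 0.0217 0.1337] yaw -0.01 tilt [0.21 0.02] F [ 0.8  0.5 -3.8] w 11.4 g 40.0
q [-0.16  0.49  0.07  2.12 -0.07  0.53 -1.61]
shift [0.292 4.375 0.037]
```

Call:
arm_command --targets '[[[0, 0, 0, 0, 0.2, 0, 4], [0, 0, 0, 0, 0.5, 0, 4], [0, 0, 0, 0, 0.8, 0, 4], [0, 0, 0, 0, 1, 0, 4]]]'

```text
clock: 29.78
tcp_pos: [0.4548, -0.0797, 0.1312]
tcp_rot: [0.0, 1.0, -0.001, -0.001]
wrist_force: [0.4, 1.0, -4.1]
width: 0.0112
grasp_force: 40.0
```

Call:
arm_command --targets '[[[0, 0, 0, 0, 0.3, 0, 4], [0, 0, 0, 0, 0.65, 0, 4], [0, 0, 0, 0, 1, 0, 4]]]'

```text
clock: 30.15
tcp_pos: [0.455, -0.179, 0.1311]
tcp_rot: [-0.0, 1.0, 0.0, -0.001]
wrist_force: [0.2, -0.1, -5.1]
width: 0.0117
grasp_force: 40.0
```

Call:
arm_command --targets '[[[0, 0, 0, 0, 0.3, 0, 4], [0, 0, 0, 0, 0.65, 0, 4], [0, 0, 0, 0, 1, 0, 4]]]'

```text
clock: 30.52
tcp_pos: [0.4549, -0.2788, 0.1309]
tcp_rot: [-0.001, 1.0, 0.0, -0.001]
wrist_force: [0.0, -0.2, -4.1]
width: 0.0116
grasp_force: 40.0
```

Call:
arm_command --targets '[[[0, 0, 0, 0.1, 0.3, 0, 4], [0, 0, 0, 0.2, 0.65, 0, 4], [0, 0, 0, 0.29, 1, 0, 4]]]'

```text
clock: 30.9
tcp_pos: [0.4842, -0.3786, 0.1305]
tcp_rot: [-0.001, 1.0, 0.0, -0.001]
wrist_force: [0.8, -0.6, -3.5]
width: 0.0113
grasp_force: 40.0
```

Call:
arm_command --targets '[[[0, 0, 0, 0, 0.25, 0, 4], [0, 0, 0, 0, 0.38, 0.1, 4], [0, 0, 0, 0, 0.38, 0.35, 4], [0, 0, 0, 0, 0.38, 0.55, 4], [0, 0, 0, 0, 0.38, 0.6, 4], [0, 0, 0, 0, 0.38, 0.6, 4], [0, 0, 0, 0, 0.38, 0.6, 4]]]'

```text
clock: 31.78
tcp_pos: [0.4855, -0.4164, 0.0728]
tcp_rot: [0.0, 1.0, 0.0, 0.001]
wrist_force: [-0.3, 0.1, -4.0]
width: 0.0116
grasp_force: 40.0
```

```bash
python3 s.py .486 -.416 .0375; python3 - <<'E'
from h import *
p,d=optics.read_camera("scene"); c=optics.get_calibration("scene")
q=c["camera_matrix"]@rot(c["orientation"]).T@(np.array([.486,-.416,.03])-c["origin"]); q=q/q[2]; print(q)
a=crop(p,tuple(int(i) for i in q[:2]),36,None,8)
t,d=optics.read_camera("top"); cv2.imwrite("pics/top4.png",t)
cv2.imwrite("pics/k.png",a)
E
```

```text
t 31.77 tcp [ 0.4855 -0.4164  0.0728] yaw 0.01 tilt [ 0.06 -0.04] F [-0.3  0.1 -4. ] w 11.6 g 40.0
q [ 0.66  0.78  0.02  1.67 -0.02  0.69 -0.89]
shift [ 0.005 -0.004  0.353]
[385.04881004 247.21618731   1.        ]
```

View pics/k.png

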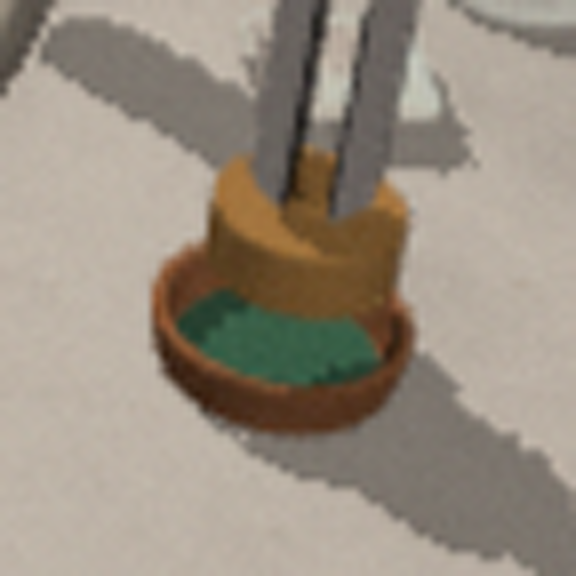

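```bash
python3 - <<'E'
from h import *
c=optics.get_calibration("scene")
for w in((.4855,-.4164,.0513),(.486,-.416,.02)):
    q=c["camera_matrix"]@rot(c["orientation"]).T@(np.array(w)-c["origin"]); q=q/q[2]; print((q[:2]-[385-36,247-36]+.5)*8)
E
```

```text
[303.83364774 238.71488716]
[287.55496531 319.76410708]
```

Call:
arm_command --targets '[[[0, 0, 0, -0.004, -0.013, 0.1, 4], [0, 0, 0, -0.004, -0.013, 0.2, 4], [0, 0, 0, -0.004, -0.013, 0.27, 4], [0, 0, 0, -0.004, -0.013, 0.31, 4], [0, 0, 0, -0.004, -0.013, 0.33, 4], [0, 0, 0, -0.004, -0.013, 0.33, 4], [0, 0, 0, -0.004, -0.013, 0.33, 4]]]'

```text
clock: 32.75
tcp_pos: [0.4847, -0.4151, 0.0394]
tcp_rot: [0.0, 1.0, -0.0, 0.0]
wrist_force: [0.4, -0.5, -4.5]
width: 0.0115
grasp_force: 40.0
```

Call:
arm_command --targets '[[[0, 0, 0, 0, 0, 0.01, 4], [0, 0, 0, 0, 0, 0.02, 4], [0, 0, 0, 0, 0, 0.027, 4], [0, 0, 0, 0, 0, 0.027, 4]]]'

```text
clock: 33.25
tcp_pos: [0.4847, -0.415, 0.0373]
tcp_rot: [0.0, 1.0, -0.0, 0.0]
wrist_force: [-3.0, 1.5, 5.7]
width: 0.011
grasp_force: 40.0
```

```bash
python3 s.py .486 -.4158 .0375
```

```text
t 33.25 tcp [ 0.4847 -0.415   0.0373] yaw -0.0 tilt [ 0.02 -0.01] F [-3.   1.5  5.7] w 11.0 g 40.0
q [ 0.66  0.83  0.01  1.68 -0.02  0.63 -0.89]
shift [ 0.013  0.008 -0.002]
```

Call:
arm_command --targets '[[[0, 0, 0, 0, 0, 0, 30], [0, 0, 0, 0, 0, 0, 30], [0, 0, 0, 0, 0, 0, 30], [0, 0, 0, 0, 0, -0.15, 30], [0, 0, 0, 0, 0, -0.5, 30], [0, 0, 0, 0, 0, -0.7, 30], [0, 0, 0, 0, 0, -0.7, 30], [0, 0, 0, 0, 0, -0.7, 30]]]'

```text
clock: 34.25
tcp_pos: [0.4842, -0.4147, 0.1061]
tcp_rot: [-0.0, 1.0, -0.0, -0.0]
wrist_force: [-0.4, 0.4, 1.3]
width: 0.0301
grasp_force: 0.0
```

```bash
python3 s.py .4237 -.247 .0325; cat > m.py <<'E'
from h import *
I=[];D=[]
for _ in range(6):
    p,d=optics.read_camera("top"); I.append(p.astype(float)); D.append(d)
p=np.mean(I,0).astype(np.float32); d=np.median(D,0); cv2.imwrite("pics/top5.png",p)
P=cloud("top",d); u,v=324,211; h=16
z=P[v-h:v+h,u-h:u+h]; m=((z[...,2]>.012)&(z[...,2]<.05)).astype(np.uint8)
k,l,st,ce=cv2.connectedComponentsWithStats(m); b=1+st[1:,4].argmax(); q=z[l==b]
print("depth: n",len(q),"exp",round(np.pi*9**2),"px centroid",ce[b]+[u-h,v-h],"world",onplane("top",ce[b]+[u-h,v-h],.02).round(4))
kn=q[q[:,2]>.030]; print("knob",len(kn),kn.mean(0).round(4))
# circle edge search on the colour picture
s=8; c=cv2.resize(p[v-h:v+h,u-h:u+h],None,fx=s,fy=s,interpolation=cv2.INTER_CUBIC)
g=sum(cv2.magnitude(cv2.Sobel(c[...,i],cv2.CV_32F,1,0),cv2.Sobel(c[...,i],cv2.CV_32F,0,1)) for i in range(3)); g=np.minimum(g,np.percentile(g,95))
a=np.linspace(0,2*np.pi,120); best=[]
for r in np.arange(8.6,9.6,.1):
    K=np.zeros((2*int(10*s)+1,)*2,np.float32); n=K.shape[0]//2
    for t in a: K[int(round(n+r*s*np.sin(t))),int(round(n+r*s*np.cos(t)))]=1/120
    f=cv2.filter2D(g,-1,K)[9*s:-9*s,9*s:-9*s]; _,mx,_,loc=cv2.minMaxLoc(f); best.append((mx,r,(loc[0]/s+9+u-h-.5+.5/s,loc[1]/s+9+v-h-.5+.5/s)))
best.sort(reverse=True)
for x in best[:3]: print(x, onplane("top",x[2],.011).round(4))
E
python3 m.py
```

```text
t 34.25 tcp [ 0.4842 -0.4147  0.1061] yaw -0.0 tilt [-0.03  0.02] F [-0.4  0.4  1.3] w 30.1 g 0.0
q [ 0.65  0.73  0.02  1.65 -0.02  0.76 -0.89]
shift [-0.605 -1.676  0.737]
depth: n 263 exp 254 px centroid [324.31558935 210.53231939] world [ 0.4247 -0.2497  0.02  ]
knob 11 [ 0.426  -0.2474  0.0357]
(62.55265426635742, np.float64(8.799999999999999), (329.3125, 214.3125)) [ 0.4117 -0.2691  0.011 ]
(62.416259765625, np.float64(9.399999999999997), (323.5625, 210.8125)) [ 0.4243 -0.2481  0.011 ]
(62.28068542480469, np.float64(8.899999999999999), (329.3125, 214.1875)) [ 0.4121 -0.2691  0.011 ][ WARN:0@10.904] global loadsave.cpp:1063 imwrite_ Unsupported depth image for selected encoder is fallbacked to CV_8U.
```

Call:
arm_command --targets '[[[0, 0, 0, -0.1, -0.3, 0, 30], [0, 0, 0, -0.25, -0.65, 0, 30], [0, 0, 0, -0.4, -1, 0, 30]]]'

```text
clock: 34.92
tcp_pos: [0.444, -0.3139, 0.1061]
tcp_rot: [-0.0, 1.0, -0.0, -0.0]
wrist_force: [1.2, -0.4, 1.1]
width: 0.03
grasp_force: 0.0
```

Call:
arm_command --targets '[[[0, 0, 0, -0.1, -0.35, 0, 30], [0, 0, 0, -0.197, -0.664, 0, 30], [0, 0, 0, -0.197, -0.664, 0.25, 30], [0, 0, 0, -0.197, -0.664, 0.4, 30], [0, 0, 0, -0.197, -0.664, 0.4, 30], [0, 0, 0, -0.197, -0.664, 0.4, 30], [0, 0, 0, -0.197, -0.664, 0.4, 30]]]'

```text
clock: 35.8
tcp_pos: [0.4252, -0.249, 0.0669]
tcp_rot: [0.0, 1.0, -0.0, 0.0]
wrist_force: [0.7, -0.1, -0.1]
width: 0.03
grasp_force: 0.0
```

```bash
python3 s.py .4245 -.2483 .0325
```

```text
t 35.8 tcp [ 0.4252 -0.249   0.0669] yaw -0.03 tilt [ 0.06 -0.03] F [ 0.7 -0.1 -0.1] w 30.0 g 0.0
q [ 0.46  0.64  0.02  2.08 -0.04  0.42 -1.06]
shift [-0.008 -0.007  0.344]
```

Call:
arm_command --targets '[[[0, 0, 0, -0.006, -0.006, 0.15, 30], [0, 0, 0, -0.006, -0.006, 0.28, 30], [0, 0, 0, -0.006, -0.006, 0.342, 30], [0, 0, 0, -0.006, -0.006, 0.342, 22], [0, 0, 0, -0.006, -0.006, 0.342, 12], [0, 0, 0, -0.006, -0.006, 0.342, 4], [0, 0, 0, -0.006, -0.006, 0.342, 4], [0, 0, 0, -0.006, -0.006, 0.342, 4]]]' --squeeze 40

```text
clock: 36.8
tcp_pos: [0.4244, -0.2479, 0.0323]
tcp_rot: [0.0, 1.0, 0.0, 0.0]
wrist_force: [0.3, 0.6, -1.0]
width: 0.0118
grasp_force: 40.0
```

Call:
arm_command --targets '[[[0, 0, 0, 0, 0, -0.08, 4], [0, 0, 0, 0, 0, -0.2, 4], [0, 0, 0, 0, 0, -0.5, 4], [0, 0, 0, 0, 0, -0.8, 4], [0, 0, 0, 0, 0, -1, 4], [0, 0, 0, 0, 0, -1, 4], [0, 0, 0, 0, 0, -1, 4]]]'

```text
clock: 37.67
tcp_pos: [0.4237, -0.2476, 0.1318]
tcp_rot: [-0.0, 1.0, 0.0, -0.0]
wrist_force: [-0.6, -0.6, -4.7]
width: 0.0115
grasp_force: 40.0
```

```bash
python3 s.py .470 .3724 .1; python3 - <<'E'
from h import *
# where does the held disc sit? depth of scene, disc top/side points near the TCP
s=sense(); t=s["tcp_pos"]; p,d=optics.read_camera("scene"); P=cloud("scene",d)
m=(np.abs(P[...,0]-t[0])<.05)&(np.abs(P[...,1]-t[1])<.05)&(P[...,2]<t[2]-.012)&(P[...,2]>t[2]-.036)
k,l,st,ce=cv2.connectedComponentsWithStats(m.astype(np.uint8)); b=1+st[1:,4].argmax()
c=optics.get_calibration("scene"); q=c["camera_matrix"]@rot(c["orientation"]).T@(t+[0,0,-.0215]-c["origin"]); print("bbox",st[b],"mid u",st[b][0]+st[b][2]/2-.5,"exp",(q/q[2])[:2], "exp width px",.066*443/q[2])
E
```

```text
t 37.67 tcp [ 0.4237 -0.2476  0.1318] yaw 0.01 tilt [-0.05  0.03] F [-0.6 -0.6 -4.7] w 11.5 g 40.0
q [ 0.45  0.53  0.03  2.04 -0.03  0.58 -1.07]
shift [ 0.464 -6.199  0.321]
bbox [298 213  29  14 183] mid u 312.0 exp [311.70114115 215.37231936] exp width px 28.033566468985644
```

Held and centred. Travel to case_66.

Call:
arm_command --targets '[[[0, 0, 0, 0, -0.2, 0, 4], [0, 0, 0, 0, -0.5, 0, 4], [0, 0, 0, 0, -0.8, 0, 4], [0, 0, 0, 0, -1, 0, 4]]]'

```text
clock: 38.22
tcp_pos: [0.4234, -0.1461, 0.1312]
tcp_rot: [-0.001, 1.0, 0.001, -0.001]
wrist_force: [0.1, -0.2, -5.3]
width: 0.0115
grasp_force: 40.0
```

Call:
arm_command --targets '[[[0, 0, 0, 0, -0.3, 0, 4], [0, 0, 0, 0, -0.65, 0, 4], [0, 0, 0, 0, -1, 0, 4]]]'

```text
clock: 38.6
tcp_pos: [0.4236, -0.0469, 0.1314]
tcp_rot: [-0.0, 1.0, -0.0, -0.001]
wrist_force: [0.6, 0.7, -4.5]
width: 0.0114
grasp_force: 40.0
```

Call:
arm_command --targets '[[[0, 0, 0, 0, -0.3, 0, 4], [0, 0, 0, 0, -0.65, 0, 4], [0, 0, 0, 0, -1, 0, 4]]]'

```text
clock: 38.98
tcp_pos: [0.4236, 0.053, 0.1314]
tcp_rot: [0.0, 1.0, -0.0, -0.001]
wrist_force: [-0.6, 0.5, -4.7]
width: 0.0114
grasp_force: 40.0
```

Call:
arm_command --targets '[[[0, 0, 0, 0.1, -0.3, 0, 4], [0, 0, 0, 0.16, -0.65, 0, 4], [0, 0, 0, 0.2, -1, 0, 4]]]'

```text
clock: 39.35
tcp_pos: [0.4439, 0.1529, 0.1312]
tcp_rot: [0.0, 1.0, -0.0, -0.001]
wrist_force: [0.7, 1.1, -4.0]
width: 0.0116
grasp_force: 40.0
```

Call:
arm_command --targets '[[[0, 0, 0, 0.1, -0.3, 0, 4], [0, 0, 0, 0.16, -0.65, 0, 4], [0, 0, 0, 0.26, -1, 0, 4]]]'

```text
clock: 39.72
tcp_pos: [0.4693, 0.2527, 0.1309]
tcp_rot: [0.001, 1.0, 0.0, -0.001]
wrist_force: [-0.3, 0.2, -4.7]
width: 0.0113
grasp_force: 40.0
```

Call:
arm_command --targets '[[[0, 0, 0, 0, -0.3, 0, 4], [0, 0, 0, 0, -0.65, 0, 4], [0, 0, 0, 0, -1, 0, 4], [0, 0, 0, 0, -1, 0, 4], [0, 0, 0, 0, -1, 0, 4]]]'

```text
clock: 40.35
tcp_pos: [0.4695, 0.3508, 0.1309]
tcp_rot: [0.001, 1.0, -0.0, -0.001]
wrist_force: [0.5, -0.3, -4.5]
width: 0.0118
grasp_force: 40.0
```

```bash
python3 s.py .470 .3726 .075
```

```text
t 40.35 tcp [0.4695 0.3508 0.1309] yaw -0.0 tilt [-0.11 -0.15] F [ 0.5 -0.3 -4.5] w 11.8 g 40.0
q [-0.77  0.64  0.13  1.78 -0.12  0.73 -2.15]
shift [ 0.006 -0.219  0.558]
```

Call:
arm_command --targets '[[[0, 0, 0, 0.006, -0.1, 0, 4], [0, 0, 0, 0.006, -0.215, 0.1, 4], [0, 0, 0, 0.006, -0.215, 0.35, 4], [0, 0, 0, 0.006, -0.215, 0.55, 4], [0, 0, 0, 0.006, -0.215, 0.6, 4], [0, 0, 0, 0.006, -0.215, 0.6, 4], [0, 0, 0, 0.006, -0.215, 0.6, 4], [0, 0, 0, 0.006, -0.215, 0.6, 4]]]'

```text
clock: 41.35
tcp_pos: [0.4713, 0.374, 0.073]
tcp_rot: [-0.001, 1.0, -0.0, 0.001]
wrist_force: [-1.1, 0.3, -4.7]
width: 0.0112
grasp_force: 40.0
```

```bash
python3 s.py .470 .3727 .0375
```

```text
t 41.35 tcp [0.4713 0.374  0.073 ] yaw -0.0 tilt [0.07 0.06] F [-1.1  0.3 -4.7] w 11.2 g 40.0
q [-0.79  0.74  0.12  1.78 -0.14  0.63 -2.16]
shift [-0.014  0.013  0.355]
```

Call:
arm_command --targets '[[[0, 0, 0, -0.012, 0.01, 0.1, 4], [0, 0, 0, -0.012, 0.01, 0.2, 4], [0, 0, 0, -0.012, 0.01, 0.27, 4], [0, 0, 0, -0.012, 0.01, 0.31, 4], [0, 0, 0, -0.012, 0.01, 0.33, 4], [0, 0, 0, -0.012, 0.01, 0.33, 4], [0, 0, 0, -0.012, 0.01, 0.33, 4]]]'

```text
clock: 42.22
tcp_pos: [0.4698, 0.3727, 0.0394]
tcp_rot: [-0.0, 1.0, 0.0, 0.0]
wrist_force: [-0.3, -0.1, -4.6]
width: 0.0115
grasp_force: 40.0
```

Call:
arm_command --targets '[[[0, 0, 0, 0, 0, 0.01, 4], [0, 0, 0, 0, 0, 0.02, 4], [0, 0, 0, 0, 0, 0.027, 4], [0, 0, 0, 0, 0, 0.027, 4]]]'

```text
clock: 42.72
tcp_pos: [0.4698, 0.3727, 0.0373]
tcp_rot: [-0.0, 1.0, -0.0, 0.0]
wrist_force: [-1.8, -0.3, 5.8]
width: 0.0114
grasp_force: 40.0
```

```bash
python3 s.py .470 .3727 .0375
```

```text
t 42.73 tcp [0.4698 0.3727 0.0373] yaw -0.0 tilt [0.02 0.02] F [-1.8 -0.3  5.8] w 11.4 g 40.0
q [-0.78  0.79  0.11  1.8  -0.14  0.56 -2.16]
shift [ 0.002  0.    -0.002]
```

Call:
arm_command --targets '[[[0, 0, 0, 0, 0, 0, 30], [0, 0, 0, 0, 0, 0, 30], [0, 0, 0, 0, 0, 0, 30], [0, 0, 0, 0, 0, -0.15, 30], [0, 0, 0, 0, 0, -0.5, 30], [0, 0, 0, 0, 0, -0.9, 30], [0, 0, 0, 0, 0, -1, 30]]]'

```text
clock: 43.6
tcp_pos: [0.4713, 0.3737, 0.1399]
tcp_rot: [-0.002, 1.0, -0.0, 0.002]
wrist_force: [0.6, -0.0, -1.0]
width: 0.0298
grasp_force: 0.0
```

Call:
arm_command --targets '[[[0, 0, 0, 0, 0.3, -0.2, 30], [0, 0, 0, 0, 0.65, -0.5, 30], [0, 0, 0, 0, 1, -0.9, 30], [0, 0, 0, 0, 1, -0.9, 30]]]'

```text
clock: 44.1
tcp_pos: [0.4717, 0.2701, 0.2292]
tcp_rot: [-0.001, 1.0, -0.002, 0.002]
wrist_force: [1.5, 0.2, 0.2]
width: 0.0301
grasp_force: 0.0
```

Call:
arm_command --targets '[[[0, 0, 0, 0, 0.3, -0.2, 30], [0, 0, 0, 0, 0.65, -0.4, 30], [0, 0, 0, 0, 1, -0.5, 30], [0, 0, 0, 0, 1, -0.5, 30]]]'

```text
clock: 44.6
tcp_pos: [0.4697, 0.1707, 0.2764]
tcp_rot: [0.0, 1.0, -0.002, -0.0]
wrist_force: [0.6, 0.7, 0.2]
width: 0.0299
grasp_force: 0.0
```

Call:
arm_command --targets '[[[0, 0, 0, 0, 0.3, 0, 30], [0, 0, 0, 0, 0.65, 0, 30], [0, 0, 0, 0, 1, 0, 30], [0, 0, 0, 0, 1, 0, 30]]]'

```text
clock: 45.1
tcp_pos: [0.4693, 0.0717, 0.2755]
tcp_rot: [0.0, 1.0, -0.001, -0.001]
wrist_force: [-0.2, 1.6, 0.2]
width: 0.0304
grasp_force: 0.0
```

Call:
arm_command --targets '[[[0, 0, 0, 0, 0.3, 0, 30], [0, 0, 0, 0, 0.65, 0, 30], [0, 0, 0, 0, 1, 0, 30], [0, 0, 0, 0, 1, 0, 30], [0, 0, 0, 0, 1, 0, 30], [0, 0, 0, 0, 1, 0, 30]]]'

```text
clock: 45.85
tcp_pos: [0.4698, -0.0253, 0.2761]
tcp_rot: [-0.0, 1.0, 0.002, -0.0]
wrist_force: [0.1, 0.4, -0.9]
width: 0.03
grasp_force: 0.0
```

```bash
python3 s.py; python3 - <<'E'
from h import *
I=[];D=[]
for _ in range(10):
    p,d=optics.read_camera("top"); I.append(p); D.append(d)
d=np.median(D,0); p=np.mean(I,0); P=cloud("top",d)
for n,u,v,r in(("66",155,197,33),("46",171,163,23),("36",214,162,18),("26",200,201,13),("56",369,194,28)):
    h=13; z=P[v-h:v+h,u-h:u+h].reshape(-1,3); k=z[(z[:,2]>.034)&(z[:,2]<.1)]; a=z[(z[:,2]>.0225)&(z[:,2]<.0335)]
    pl=np.linalg.lstsq(np.c_[a[:,:2]-a[:,:2].mean(0),np.ones(len(a))],a[:,2],rcond=None)[0]
    print(n,"disc z",np.median(a[:,2]).round(4),"n",len(a),"exp",round(np.pi*(r/3.67)**2),"ctr",a[:,:2].mean(0).round(3),"tilt deg",np.degrees(pl[:2]).round(1),"knob n",len(k),k.mean(0).round(3) if len(k) else 0,"centre bgr",p[v-1:v+2,u-1:u+2].mean((0,1)).round())
for u,v in((250,201),(324,210)): print("former pile zmax",P[v-5:v+6,u-5:u+6,2].max().round(3))
E
```

```text
t 45.85 tcp [ 0.4698 -0.0253  0.2761] yaw 0.19 tilt [-0.03  0.05] F [ 0.1  0.4 -0.9] w 30.0 g 0.0
q [-0.2   0.3   0.25  1.92 -0.09  0.93 -1.47]
66 disc z 0.0272 n 248 exp 254 ctr [0.47  0.371] tilt deg [ 0.2 -0.3] knob n 11 [0.47 0.37 0.04] centre bgr [129. 136. 139.]
46 disc z 0.0272 n 119 exp 123 ctr [0.595 0.316] tilt deg [-0.5 -0.2] knob n 12 [0.595 0.316 0.04 ] centre bgr [59. 60. 59.]
36 disc z 0.0272 n 70 exp 76 ctr [0.602 0.158] tilt deg [-1.1 -1.6] knob n 10 [0.603 0.158 0.041] centre bgr [ 64. 113. 150.]
26 disc z 0.0266 n 34 exp 39 ctr [0.456 0.204] tilt deg [-2.9  0.9] knob n 12 [0.455 0.205 0.041] centre bgr [136. 144. 147.]
56 disc z 0.0275 n 182 exp 183 ctr [ 0.486 -0.415] tilt deg [-0.4 -1.9] knob n 10 [ 0.485 -0.416  0.042] centre bgr [ 77. 138. 178.]
former pile zmax 0.768
former pile zmax 0.005
```

All five discs sit level at 27 mm with their knobs at about 41 mm, as they should. The 0.768 m reading over the old brass pile is just the arm in the camera's view.

```bash
python3 -c "
from rig import close_job
print(close_job())"
```

```text
the job is handed in; nothing more can be done
None
```

All five weights are in their own cases, knob up and right down on the lined floor, with the cases left open on the bench; I handed the job in at about 46 s on the robot's clock.

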